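String up a stack of caster wheels on the lifting key

ROBOT

A 6-joint arm with a two-finger parallel gripper is mounted at the origin on the work surface. World frame = base frame: x ahead of the robot, y to its left, z up, the work surface at z = 0. Lengths are in mm, angles in rad, forces in N, time in s.
With the tool pointing down it reaches from about 300 to 775 mm from the base axis. Payload 14.6 kg.
Tool frame: the origin (TCP) lies at the very end of the fingers, on their centre line; the grasp point (between the pads) lies 19 mm behind it (manip.grip_point_offset is the distance from the TCP to the grasp point, in mm); z points along the fingers, y is the line along which they close (so a half turn about z gives the same grasp; the last joint's range is limited). The gripper opens to 94 mm and grips with 3 to 60 N. Pads are 16 mm wide; open, the fingers measure 119 mm over their backs; the gripper's body (75 mm by 177 mm) begins 78 mm behind the grasp point.
Start: joints at [-1.392, 0.3, 1.521, -0, 1.321, -0.067], TCP at [133.826, -533.46, 205.446] pointing down, gripper open.
Joint ranges: [-3.03, 3.03], [-0.79, 2.21], [0.23, 2.52], [-1.04, 4.18], [0, 3.07], [-2.55, 2.55]. Speed limits (rad/s): [2.22, 2.22, 2.57, 3.14, 3.14, 3.14].

INTERFACE

Orientations are given as [roll, pitch, yaw] about the fixed x, y, z axes, in that order (R = Rz(yaw) Ry(pitch) Rx(roll)).
In Python, from cell import telemetry, eyes, manip gives the robot as it stands.
- The arm moves only by the tool play_rows, never from a script. Its arguments are lists of equal length, an entry for each row: "translation": the shift along the world's x, y, z in m, a list of three; "yaw": the turn about the world's z in rad. A call has 1 to 12 rows; each row is the pose to reach, as a shift and turn from the pose commanded when the call began; what a row does not reach only later rows make up. A row lasts 1/8 s, in which the tool goes at most 62.5 mm and 10.7 degrees, less where a joint would pass 70% of its speed; a pose out of reach is approached as far as the arm can. A call with a gripper value outside its range is refused whole. "hand" is the opening, from 0 (shut) to 1 (fully open), set as the call begins (left out, the last holds). The fingers move at their own pace and stop on an object; "force" is the grip in N (left out, the last holds). Time passes only in rows, so rows that repeat a pose let the fingers close. It gives the time, the measured TCP pose, the force, the opening and the grip force at its end, in the units of the state.
- telemetry.read_state(): the state, without advancing time (a new reading comes with each control period).
- eyes.camera(name): name is "scene" or "top"; returns a dict with "pixels" (384x512x3 uint8, red, green, blue), "fx", "fy", "cx", "cy" (pixels), "cam_to_world" (4x4, takes a point from camera to world coordinates). Camera axes: x right, y up, looking along -z (the intrinsics and any distortion apply to the point x, -y, -z); pixel columns grow to the right and rows downward; lengths in mm; the calibration is good to about 2 mm. A picture is of the moment at which its call begins. There is no depth.
- manip.sign_off(): hands the job in; it is judged then, once.
The state is a dict: "clock": time; "joints": joint angles; "qd": joint speeds; "effort": joint torques, N m; "eef_pos": TCP position; "eef_rot": TCP orientation; "wrist_force": force on the tool from outside, world axes, zero at the start; "moment": the same for the moment, N m; "finger_gap": finger opening in mm; "finger_force": force on a finger pad.
Only numpy, scipy, OpenCV 4.12 (cv2) and the standard library are available. Lean on these libraries where they do the work, as an engineer would, in place of code of your own. Each camera call takes 0.05 s, during which the arm holds its last target. There are 200 camera calls.

TASK

Take the T-foot lifting key from its hanger, thread it down through the three stacked caster wheels and, pressing only gently and feeling for the slot, through the slotted plate under them; turn the foot a quarter turn, lift wheels and plate off the seat as one stack, and hang the loaded key back in the fork of the hanger, where you let go of it. Never press hard on the seat, and leave the other things on the cart where they are.

Things in the scene. Friction and masses are not known exactly. Their poses are not given: they have to be found in the camera images.
- key: Lifting key, steel with black rubber grip, 180 mm long, 0.16 kg, upright. Origin: centre of its foot's underside; z up along the shank. Foot: bar 36 (key x) x 16 (key y) x 8 mm high. Shank 12 mm diameter, 8 to 126 mm up; round collar 36 mm diameter, 126 to 132 mm up. At the start it hangs empty in the hanger, collar on the prongs.
- key_grip (a point): Centre of the key's grip block, 156 mm above the key's origin, same axes. The block is 24 (key x) x 16 (key y) x 48 mm, 132 to 180 mm up; pinch it from above across its 16 mm.
- seat: Round black holder fixed to the cart, 112 mm diameter, 45 mm high, floor 3 mm up. Origin: centre of its underside, z up. In it a sprung ring pad (hole 47 mm) with its top 24 mm up bears the plate and wheels (about 4.5 N). Pressed further it yields at about 3 N plus 1.5 N per mm, for 7 mm, then is hard. It must never carry over 40 N in all, so feel your way down.
- seat_ledge (a point): Centre of the pad's top, 24 mm above the seat's origin, seat's axes. On it lies a loose aluminium plate 64 x 64 x 12 mm, its top 36 mm up, centred within 2 mm, kept from turning by side strips; it lifts straight up. Its central through slot, 40 x 20 mm, lies under the bores. The slot's direction is not measured: its long axis lies anywhere within 0.6 rad either way of the seat's x.
- seat_well (a point): Point on the axis, 11 mm above the seat's origin: put the foot's underside here (3 mm up or down) to turn it below the plate. The foot passes the slot only when lined up within about 0.1 rad and 2 mm, else it stands on the plate (36 mm up). After a quarter turn either way and lifting, it seats in a groove across the plate's underside (24 mm wide, 4 mm deep, at right angles to the slot), which keeps it from turning back.
- wheel1: Lowest caster wheel, lying flat on the plate inside the seat's rim: grey hub, cream tread, 90 mm diameter, 24 mm thick, bore 46 mm right through, about 0.11 kg. Origin: centre of its underside; z is the axle.
- wheel2: Middle wheel, like wheel1, lying on it and up to about 3.5 mm off its centre.
- wheel3: Top wheel, like wheel1, lying on wheel2, up to about 3.5 mm off centre; the stack's top is 108 mm above the seat's underside.
- hanger: Fixed dark steel stand. Origin: at the table below the hanging key's axis; z up. Foot plate 150 x 90 x 8 mm; post 160 mm high at x = +66 to +84 mm. Two level prongs, 8 mm thick, tops 160 mm up, run from the post to x = -30 mm with a 17 mm gap between them (y = -8.5 to +8.5), open at the -x end.
- hanger_rest (a point): Point midway between the prongs, level with their tops, 160 mm above the hanger's origin: the centre of the collar's underside hangs here (key origin 126 mm below). Stops 5 mm high stand on the prongs' ends, 25 to 30 mm from this point towards -x of the hanger: lift the collar over them going in and out.
- tape_roll: Bystander: blue tape roll lying flat, 68 mm diameter, 24 mm high; origin at the underside's centre.
- screwdriver: Bystander: screwdriver lying beyond the task's things; origin under its middle.
- wrench: Bystander: open wrench lying beyond the task's things; origin under its middle.
- carton: Bystander: cardboard box 140 x 100 x 70 mm; origin at the underside's centre.
- paint_can: Bystander: can 66 mm diameter, 130 mm high; origin at the underside's centre.
- mug: Bystander: white mug 76 mm diameter, 85 mm high; origin at the underside's centre.
Things that resemble listed ones, but are neither listed nor needed, are in the scene too. Of the things shaped like the key, the steel one is meant.

How it is judged:
By the outcome, as a careful person would: the job done as asked, in the order asked, and still so for the second after the job is handed in, with the robot touching nothing.
It also fails if it takes over 72 s, if anything falls off the work surface, if the arm or the gripper's body presses on something with over 40 N, if the wrist force passes 120 N, or if a joint passes its speed limit or range.

## Working session

There is one attempt and no reset: what is moved stays moved. The work goes in short steps, Python scripts to look and compute and a tool call to move; the robot and the scene stay as the last step left them, time stands still between calls to the robot, and variables do not carry over. Pictures are saved under pics/ and viewed, at most 10 in all, crops included, and the job is handed in when it is done.

Besides the shell and the picture viewer there is one more tool, called as name(argument=value, ...) on one line, values as JSON. play_rows: Moves the arm, as the interface text tells. Its arguments: {"type":"object","properties":{"translation":{"type":"array","items":{"type":"array","items":{"type":"number"}}},"yaw":{"type":"array","items":{"type":"number"}},"hand":{"type":"number"},"force":{"type":"number"}},"required":["translation","yaw"]}

```bash
mkdir -p pics; cat > h.py <<'E'
import numpy as np, cv2
from cell import telemetry, eyes, manip
def snap(n,fn=None):
    c=eyes.camera(n); c['n']=n
    if fn: cv2.imwrite('pics/'+fn,c['pixels'][:,:,::-1])
    return c
def ray(c,u,v):
    M=np.array(c['cam_to_world']); d=np.array([(u-c['cx'])/c['fx'],-(v-c['cy'])/c['fy'],-1.])
    return M[:3,3],M[:3,:3]@d
def onz(c,u,v,z):
    o,d=ray(c,u,v); return o+d*(z-o[2])/d[2]
def proj(c,p):
    M=np.array(c['cam_to_world']); q=M[:3,:3].T@(np.array(p)-M[:3,3])
    return np.array([c['cx']+c['fx']*q[0]/-q[2], c['cy']-c['fy']*q[1]/-q[2]])
E
python3 - <<'E'
from h import *
a=snap('scene','s0.png');b=snap('top','t0.png')
for c in(a,b): print({k:v for k,v in c.items() if k!='pixels'})
im=np.hstack([a['pixels'],b['pixels']])[:,:,::-1]
print(telemetry.read_state())
E
```

```text
{'fx': 408.27556450796413, 'fy': 408.27556450796413, 'cx': 253.3812330562404, 'cy': 186.6386735354924, 'cam_to_world': array([[-7.11746931e-01, -4.10144527e-01,  5.70261146e-01,
         1.25146668e+03],
       [ 7.02434792e-01, -4.14086620e-01,  5.78893457e-01,
         7.12583230e+02],
       [-1.29247303e-03,  8.12596910e-01,  5.82824666e-01,
         8.25822465e+02],
       [ 0.00000000e+00,  0.00000000e+00,  0.00000000e+00,
         1.00000000e+00]]), 'n': 'scene'}
{'fx': 423.2741633752521, 'fy': 423.2741633752521, 'cx': 265.41273275888113, 'cy': 185.43533471392973, 'cam_to_world': array([[-2.76964417e-03,  9.80524202e-01, -1.96378760e-01,
         3.29253864e+02],
       [-9.99945248e-01, -4.69726647e-03, -9.35076141e-03,
         2.30208905e+01],
       [-1.00910912e-02,  1.96342110e-01,  9.80483526e-01,
         1.45367590e+03],
       [ 0.00000000e+00,  0.00000000e+00,  0.00000000e+00,
         1.00000000e+00]]), 'n': 'top'}
{'clock': 0.1, 'joints': array([-1.39160682e+00,  3.00424862e-01,  1.52152059e+00, -3.01819603e-05,
        1.32074517e+00, -6.65862785e-02]), 'qd': array([-0.00022865, -0.00155791, -0.00185677,  0.00042239, -0.00011167,
       -0.00072825]), 'effort': array([-1.70593858e-04, -5.32648051e+01, -3.53286481e+01,  7.08786724e-02,
        2.34802708e-02, -4.84084819e-05]), 'eef_pos': array([ 133.77205674, -533.22642595,  204.93729461]), 'eef_rot': array([-3.14049517e+00, -4.38856630e-05,  2.45783249e-01]), 'wrist_force': array([-0.82215592, -0.69320216, -0.15831542]), 'moment': array([-0.00421768, -0.04813369,  0.01099526]), 'finger_force': 0.0, 'finger_gap': 93.85962583772371}
```

View pics/s0.png

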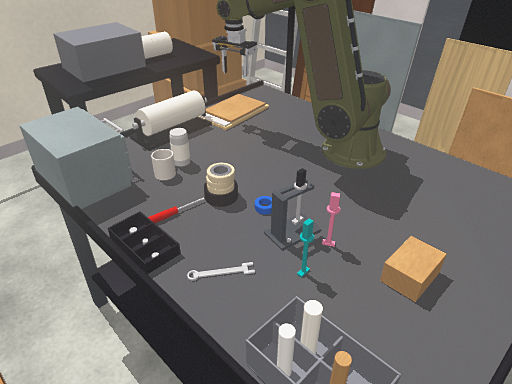

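View pics/t0.png

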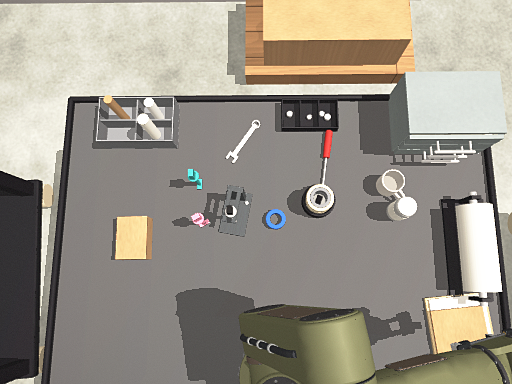

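The scene view shows the hanger with the steel key at about (298,205), pink and teal decoy keys at (333,218) and (306,248), and the wheel stack at (221,183). In the top view, the hanger is at (235,210) and the stack at (319,198).

```bash
python3 - <<'E'
from h import *
a=cv2.imread('pics/s0.png');b=cv2.imread('pics/t0.png')
def cr(im,x,y,w,h): return cv2.resize(im[y:y+h,x:x+w],(400,300),interpolation=cv2.INTER_CUBIC)
o=np.vstack([np.hstack([cr(b,195,175,80,60),cr(b,292,172,56,42)]),np.hstack([cr(a,250,158,120,90),cr(a,190,155,64,48)])])
cv2.imwrite('pics/c1.png',o)
E
```

```text
(no output)
```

View pics/c1.png

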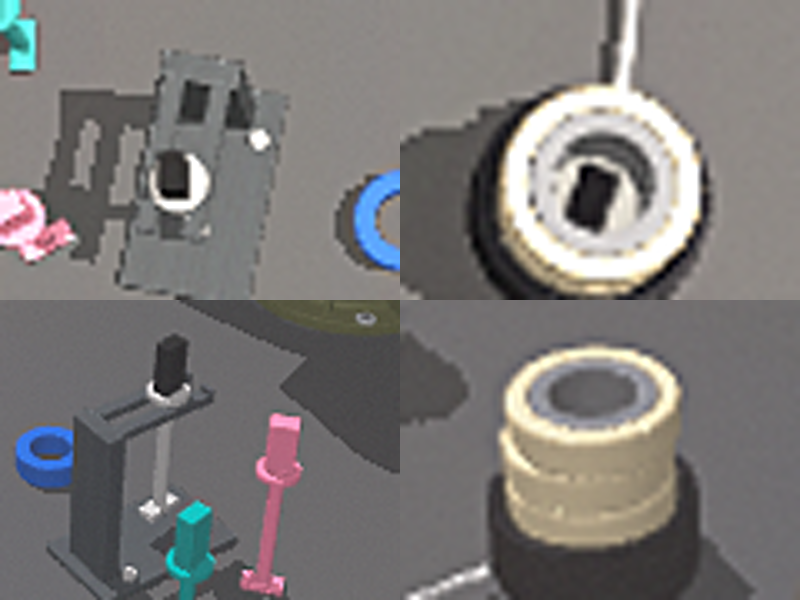

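The top-view crops show the grip block's top at about (230,210), the fork opening toward the robot, and the plate's dark slot through the bores at about (319,200), tilted slightly. I'll measure these next.

```bash
python3 - <<'E'
from h import *
t=snap('top');s=snap('scene')
K=4
def up(c,x,y,w,h): return cv2.resize(c['pixels'][y:y+h,x:x+w],None,fx=K,fy=K,interpolation=cv2.INTER_CUBIC).astype(int)
def comp(m,minA=60):
    n,l,st,ce=cv2.connectedComponentsWithStats(m.astype(np.uint8)); 
    return [(i,st[i,4],ce[i],l==i) for i in range(1,n) if st[i,4]>minA]
def full(p,x,y): return (np.array(p)+.5)/K-.5+np.array([x,y])
def W(c,q,x,y,z): u=full(q,x,y); return onz(c,u[0],u[1],z)[:2]
def rect(c,m,x,y,z):
    cnt=max(cv2.findContours(m.astype(np.uint8),0,2)[0],key=len)[:,0]
    P=np.array([W(c,q,x,y,z) for q in cnt],np.float32); (ce,sz,an)=cv2.minAreaRect(P); return np.round(ce,1),np.round(sz,1),round(an,1)
# top: key
x,y,w,h=215,195,40,40
I=up(t,x,y,w,h); g=I.max(2)
for i,A,ce,m in comp(g<45): print('black',A,np.round(full(ce,x,y),1),'z214',rect(t,m,x,y,214))
for i,A,ce,m in comp(g>170): print('white',A,np.round(full(ce,x,y),1),rect(t,m,x,y,166))
# seat
x,y,w,h=298,178,42,42
I=up(t,x,y,w,h); g=I.max(2)
for i,A,ce,m in comp(g<50): print('seat dark',A,np.round(full(ce,x,y),1),'z36',rect(t,m,x,y,36))
for i,A,ce,m in comp(g>120): 
    if A<2000: continue
    cnt=max(cv2.findContours(m.astype(np.uint8),0,2)[0],key=len)
    (cx,cy),r=cv2.minEnclosingCircle(cnt); print('bright',A,full(ce,x,y),W(t,(cx,cy),x,y,108))
cream=(I[:,:,0]-I[:,:,2]>25)&(g>120)
for i,A,ce,m in comp(cream,400):
    cnt=max(cv2.findContours(m.astype(np.uint8),0,2)[0],key=len)
    e=cv2.fitEllipse(cnt); print('cream outer',A,W(t,e[0],x,y,108),np.array(e[1])/K*3.1)
grey=(I[:,:,0]-I[:,:,2]<14)&(g>150)
for i,A,ce,m in comp(grey,300):
    cnt=max(cv2.findContours(m.astype(np.uint8),0,2)[0],key=len)
    e=cv2.fitEllipse(cnt); print('hub',A,W(t,e[0],x,y,108),np.array(e[1])/K*3.1)
for n,c,bx in(('T',t,(215,185,45,60)),('S',s,(262,180,70,75))):
    pass
np.set_printoptions(linewidth=250)
print(t['pixels'][190:212,308:331].max(2))
print(t['pixels'][203:222,220:242].max(2))
x,y=255,165
I=up(s,x,y,75,70); g=I.min(2)
for i,A,ce,m in comp(g>140): print('S white',A,full(ce,x,y),W(s,ce,x,y,166),rect(s,m,x,y,38))
o,d=ray(t,230,210);
E
```

```text
black 185 [229.9 212.2] z214 (array([502.4, 141.5]), array([20.1, 14.8]), 0.7)
white 205 [246.4 202.4] (array([534.2,  93.7]), array([12.5, 11.6]), 0.4)
white 832 [231.7 212.2] (array([505.1, 142.3]), array([32.1, 36.8]), 25.9)
seat dark 2009 [307.2 205.6] z36 (array([ 549.8, -112.4]), array([112.9,  56. ]), 21.0)
seat dark 587 [318.3 199.1] z36 (array([ 565. , -142.4]), array([17.1, 28.1]), 69.6)
seat dark 199 [327.8 210. ] z36 (array([ 528.2, -173.5]), array([ 6.5, 46.4]), 38.1)
bright 19539 [321.46972081 196.59032576] [ 555.07514411 -134.89210237]
cream outer 1305 [ 564.40629869 -142.9588287 ] [ 87.89437294 106.10725136]
hub 5308 [ 561.84921026 -140.74243437] [78.63723469 89.55359383]
[[184 255 255 255 248 206 216 225 230 233 182 148 148 173 208 229 225 221 217 180 255 255 255]
 [255 255 255 255 176 215 228 230 157  74  76  69  69  65  64 103 195 234 220 219 193 255 255]
 [255 255 255 175 213 224 227 123  70  73  83  93  98  94  76  73  67 145 229 223 224 253 255]
 [255 255 249 209 217 229 200 124  75  86  81  88  87  79  96 101  74  79 182 225 217 190 255]
 [255 255  98 217 224 2
[... 3191 characters left out ...]
92 125 128 128 107 118 120 127 125 127 127]
 [ 82 130 106 129 126 112 115  78  80  84  78  92 128 127 126 118 177 118 126 123 127 126]
 [ 76 134 106 104  81  85 116  74  77  80  80 119 131 127 128 175 201 119 128 123 125 124]]
S white 623 [299.58928571 186.08366774] [512.82506225 145.64534031] (array([367.2,  34.4]), array([41. , 43.9]), 35.5)
S white 152 [328.00657895 208.03947368] [535.53733232 260.37080405] (array([396.3, 171.8]), array([27.1,  7.5]), 47.0)
S white 174 [300.67097701 217.25287356] [614.146248  234.5707406] (array([490. , 142.7]), array([17.7, 11.2]), 39.8)
S white 397 [294.64767003 220.41215365] [634.16827167 231.91464086] (array([514.2, 138.9]), array([18.8, 23.7]), 89.0)
```

```bash
cat >> h.py <<'E'
def samp(c,P,ch):
    uv=np.array([proj(c,p) for p in P],np.float32)
    return cv2.remap(ch.astype(np.float32),uv[:,0].reshape(-1,1),uv[:,1].reshape(-1,1),cv2.INTER_LINEAR)[:,0]
def circ(P):
    P=np.array(P);A=np.c_[2*P,np.ones(len(P))];s=np.linalg.lstsq(A,(P**2).sum(1),rcond=None)[0]
    r=np.sqrt(s[2]+s[0]**2+s[1]**2); return s[:2],r,np.hypot(*(P-s[:2]).T)-r
def line(P):
    P=np.array(P);vx,vy,x,y=cv2.fitLine(P.astype(np.float32),cv2.DIST_HUBER,0,.01,.01).ravel(); return np.array([x,y]),np.arctan(vy/vx)
E
python3 - <<'E'
from h import *
np.set_printoptions(linewidth=220,precision=1,suppress=True)
t=snap('top');s=snap('scene')
def radial(c,ch,ce,z,r0,r1,sign):
    out=[]
    for a in np.arange(0,360,10):
        r=np.arange(r0,r1,.5);d=np.array([np.cos(np.radians(a)),np.sin(np.radians(a))])
        v=samp(c,[[*(ce+d*k),z] for k in r],ch); g=np.diff(cv2.GaussianBlur(v.reshape(-1,1),(1,5),1)[:,0])*sign
        i=g.argmax(); out.append([a,r[i],g[i]])
    return np.array(out)
def rob(c,ch,ce,z,r0,r1,sign,name):
    o=radial(c,ch,ce,z,r0,r1,sign); o=o[o[:,2]>4]
    P=ce+np.c_[np.cos(np.radians(o[:,0])),np.sin(np.radians(o[:,0]))]*o[:,1:2]
    for _ in range(6):
        C,R,e=circ(P); k=abs(e)<max(1.0,1.5*np.median(abs(e)))
        if k.all(): break
        P=P[k]
    print(name,C,R,len(P),abs(e).max())
for c in (t,s):
    p=c['pixels'].astype(int); sat=p[:,:,0]-p[:,:,2]; g=p.max(2); n=c['n']
    ce=np.array([562.,-141.])
    rob(c,sat,ce,108,24,42,1,n+' hub/cream')
    rob(c,g,ce,108,16,30,1,n+' bore')
    rob(c,g,ce,108,38,52,-1,n+' outer')
    rob(c,g,ce,45,48,64,1,n+' rim')
# slot edges
g=t['pixels'].max(2).astype(float);L=[];R=[]
for v in range(196,203):
    row=g[v]
    for u in range(314,319):
        if row[u]>=130>row[u+1]: L.append(onz(t,u+(row[u]-130)/(row[u]-row[u+1]),v,36)[:2])
    for u in range(318,324):
        if row[u]<130<=row[u+1]: R.append(onz(t,u+(130-row[u])/(row[u+1]-row[u]),v,36)[:2])
for P in(L,R): print('slot edge',*line(P),np.array(P).tolist()[::3])
# decoys, bystanders
hsv=cv2.cvtColor(t['pixels'],cv2.COLOR_RGB2HSV)
for c in(t,s):
  hsv=cv2.cvtColor(c['pixels'],cv2.COLOR_RGB2HSV)
  for nm,lo,hi in(('teal',(85,120,60),(97,255,255)),('pink',(160,60,80),(178,255,255)),('blue',(105,150,60),(120,255,255))):
    m=cv2.inRange(hsv,np.array(lo),np.array(hi));ys,xs=np.nonzero(m)
    print(c['n'],nm,len(xs),xs.min(),xs.max(),ys.min(),ys.max(),[onz(c,np.median(xs),np.median(ys),z)[:2] for z in(12,60,160)], onz(c,xs[ys>ys.max()-3].mean(),ys.max(),0)[:2],onz(c,xs[ys<ys.min()+3].mean(),ys.min()+1,180)[:2])
E
```

```text
top hub/cream [ 560.  -139.1] 32.25241643109686 12 0.7877541929847034
top bore [ 559.8 -139.7] 22.734078778368694 18 0.6503065637757715
top outer [ 559.4 -139.1] 44.41731032898608 24 0.9195183599028027
top rim [ 559.  -140.1] 57.65871742402368 15 0.8824959838662636
scene hub/cream [ 558.3 -141.9] 32.446025857368795 23 0.9930158802400832
scene bore [ 562.4 -138.8] 26.406215088956124 13 0.7960363701626392
scene outer [ 559.  -141.8] 44.57756408701779 19 0.9152575294102832
scene rim [ 565.4 -138.9] 56.560148405268954 5 0.35190816761954125
slot edge [ 565.5 -132.8] -0.35257798 [[575.789552170133, -136.73377853190834], [565.4881623906106, -132.46134449702618], [555.2072186143423, -130.01394953640073]]
slot edge [ 565.4 -153.1] -0.3355742 [[575.7038843115438, -155.6454345080954], [565.3939224711007, -153.6086863101945], [555.1215645644594, -149.55625496665914]]
top teal 164 188 201 169 188 [array([647.5, 284.4]), array([636.9, 275.7]), array([614.8, 257.6])] [612.4 269.6] [634.2 266.2]
top pink 91 191 209 213 227 [array([498.4, 261. ]), array([492.8, 253.1]), array([481. , 236.6])] [475.6 258.3] [497.  242.2]
top blue 205 266 285 209 228 [array([504.3,   4.3]), array([498.4,   4.9]), array([486.3,   6.2])] [471.2   4.4] [508.2   6.7]
scene teal 442 297 314 218 277 [array([531.9, 195.1]), array([574.3, 225.6]), array([662.7, 289.2])] [643.1 273.2] [618.7 262.9]
scene pink 426 148 340 192 266 [array([375.6, 175.8]), array([427.3, 207.4]), array([534.9, 273.4])] [600.6 259.9] [486.4 243.8]
scene blue 251 255 271 196 213 [array([504.4,  -1.8]), array([548.5,  40.3]), array([640.3, 128.1])] [520.7  18.5] [631.6 124.7]
```

```bash
python3 - <<'E'
from h import *
np.set_printoptions(linewidth=220,precision=2,suppress=True)
t=snap('top');s=snap('scene')
for c in (t,s):
    g=c['pixels'].max(2).astype(float) if c is s else c['pixels'].min(2).astype(float)
    for z in(166,):
        ce=np.array([506.,143.]);
        for it in range(3):
            P=[]
            for a in np.arange(0,360,10):
                r=np.arange(12,24,.5);d=np.array([np.cos(np.radians(a)),np.sin(np.radians(a))])
                v=samp(c,[[*(ce+d*k),z] for k in r],g);q=-np.diff(v)
                i=q.argmax()
                if q[i]>12 and v[:i+1].max()>190:P.append(ce+d*(r[i]+.25))
            for _ in range(6):
                C,R,e=circ(P);k=abs(e)<max(.8,2*np.median(abs(e)))
                if k.all():break
                P=np.array(P)[k]
            ce=C
        print(c['n'],'collar',C,R,len(P))
# lines, top
I=cv2.cvtColor(t['pixels'],cv2.COLOR_RGB2GRAY)
x,y=212,178
U=cv2.resize(I[y:y+62,x:x+52],None,fx=4,fy=4,interpolation=cv2.INTER_CUBIC)
ls=cv2.createLineSegmentDetector().detect(U)[0][:,0]
for l in ls:
    a=(l[:2]+.5)/4-.5+[x,y];b=(l[2:]+.5)/4-.5+[x,y]
    if np.hypot(*(a-b))<6: continue
    for z in(8,160):
        A=onz(t,*a,z)[:2];B=onz(t,*b,z)[:2];d=B-A; print(z,a,b,A,B,'ang',round(np.arctan2(d[1],d[0])%np.pi,3),end=' | ')
    print()
b=s['pixels'][165:260,255:340][:,:,::-1];cv2.imwrite('pics/c2.png',np.hstack([cv2.resize(b,(480,540),interpolation=cv2.INTER_CUBIC),cv2.resize(t['pixels'][195:225,218:243-8][:,:,::-1],(306,540),interpolation=cv2.INTER_NEAREST)]))
E
```

```text
top collar [507.43 142.96] 17.98657981852078 18
scene collar [505.35 140.56] 18.40845804818279 8
8 [232.42 214.45] [226.16 214.28] [517.57 150.55] [518.27 172.12] ang 1.538 | 160 [232.42 214.45] [226.16 214.28] [497.77 137.14] [498.4  156.44] ang 1.538 | 
8 [226.23 213.74] [226.01 206.86] [520.14 171.91] [544.04 173.03] ang 0.047 | 160 [226.23 213.74] [226.01 206.86] [500.07 156.25] [521.46 157.26] ang 0.047 | 
8 [232.43 206.84] [232.4  214.34] [544.01 150.87] [517.96 150.63] ang 0.009 | 160 [232.43 206.84] [232.4  214.34] [521.43 137.42] [498.12 137.22] ang 0.009 | 
8 [238.99 200.29] [240.59 192.54] [566.82 128.43] [594.03 123.13] ang 2.949 | 160 [238.99 200.29] [240.59 192.54] [541.84 117.34] [566.19 112.6 ] ang 2.949 | 
8 [229.76 199.19] [231.51 190.67] [570.79 160.46] [600.82 154.77] ang 2.954 | 160 [229.76 199.19] [231.51 190.67] [545.4  146.01] [572.26 140.91] ang 2.954 | 
8 [236.69 192.07] [235.18 199.27] [595.76 136.68] [570.44 141.66] ang 2.947 | 160 [236.69 192.07] [235.18 199.27] [567.74 124.73] [545.08 129.18] ang 2.947 | 
8 [221.49 214.04] [221.25 207.77] [519.15 188.2 ] [540.95 189.42] ang 0.056 | 160 [221.49 214.04] [221.25 207.77] [499.19 170.83] [518.69 171.93] ang 0.056 | 
8 [226.7  192.15] [226.15 198.35] [595.65 171.44] [573.81 173.01] ang 3.07 | 160 [226.7  192.15] [226.15 198.35] [567.64 155.83] [548.1  157.24] ang 3.07 | 
8 [217.72 193.47] [224.91 193.47] [591.12 202.6 ] [591.02 177.6 ] ang 1.567 | 160 [217.72 193.47] [224.91 193.47] [563.59 183.72] [563.49 161.35] ang 1.567 |
```

View pics/c2.png

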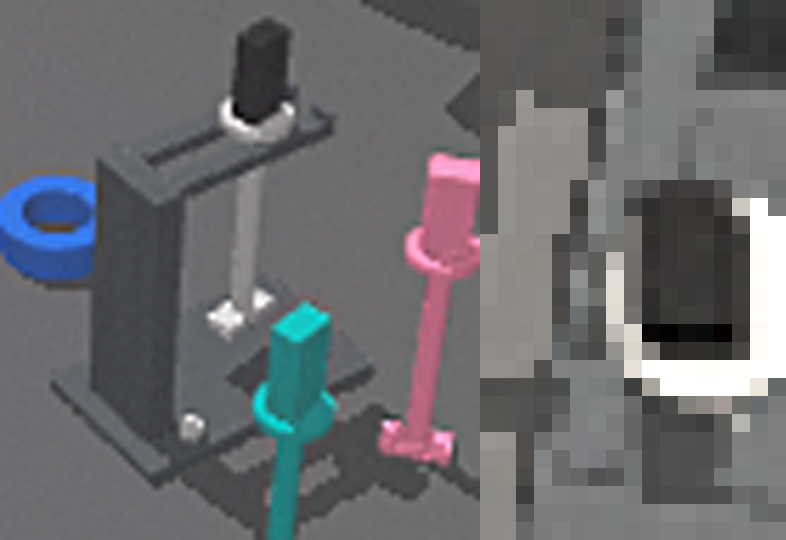

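The scene crop confirms the steel key with its collar on the prongs and its foot about 34 mm up. The top view shows the grip block nearly aligned with world x, and the fork yaw comes out at about -0.19. Next I move above the key.

play_rows(translation=[[0.02,0.036,0.01],[0.048,0.086,0.02],[0.076,0.136,0.03],[0.104,0.187,0.04],[0.132,0.237,0.045],[0.16,0.288,0.045],[0.188,0.338,0.045],[0.216,0.389,0.045],[0.244,0.439,0.045],[0.272,0.49,0.045],[0.3,0.54,0.045],[0.328,0.591,0.045]], yaw=[-0.02,-0.04,-0.06,-0.08,-0.1,-0.12,-0.14,-0.16,-0.18,-0.2,-0.22,-0.245], hand=0.6)

```text
clock: 1.9
eef_pos: [462.5, 59.5, 250.7]
eef_rot: [3.142, -0.001, 0.0]
wrist_force: [0.7, -0.5, 0.5]
finger_gap: 56.6
finger_force: 0.0
```

play_rows(translation=[[0.025,0.045,0],[0.04,0.075,0],[0.0446,0.0844,0],[0.0446,0.0844,0],[0.0446,0.0844,0]], yaw=[0,0,0,0,0])

```text
clock: 2.52
eef_pos: [506.2, 141.0, 250.7]
eef_rot: [3.142, -0.0, -0.0]
wrist_force: [-0.3, 0.7, 0.5]
finger_gap: 56.7
finger_force: 0.0
```

play_rows(translation=[[0,0,-0.03],[0,0,-0.055],[0,0,-0.072],[0,0,-0.0785],[0,0,-0.0785],[0,0,-0.0785]], yaw=[0,0,0,0,0,0])

```text
clock: 3.28
eef_pos: [506.8, 142.0, 172.8]
eef_rot: [-3.141, -0.001, 0.001]
wrist_force: [0.1, -0.1, 0.6]
finger_gap: 56.4
finger_force: 0.0
```

```bash
python3 - <<'E'
from h import *
a=snap('scene');b=snap('top')
A=cv2.resize(a['pixels'][150:225,260:340][:,:,::-1],(400,375),interpolation=cv2.INTER_CUBIC)
B=cv2.resize(b['pixels'][175:250,200:280][:,:,::-1],(400,375),interpolation=cv2.INTER_CUBIC)
cv2.imwrite('pics/c3.png',np.hstack([A,B]))
E
```

```text
(no output)
```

View pics/c3.png

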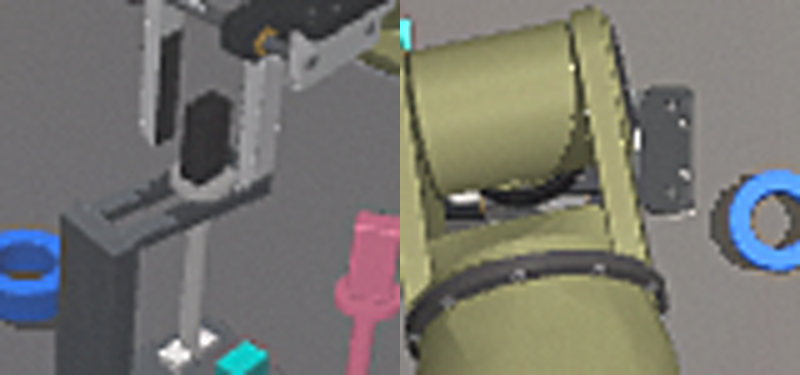

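The fingers straddle the grip at about (207,140) in the crop. Closing.

play_rows(translation=[[0,0,-0.001],[0,0,-0.001],[0,0,-0.001],[0,0,-0.001],[0,0,-0.001],[0,0,-0.001],[0,0,-0.001],[0,0,-0.001]], yaw=[0,0,0,0,0,0,0,0], hand=0, force=40)

```text
clock: 4.38
eef_pos: [506.4, 142.0, 171.0]
eef_rot: [-3.141, -0.0, 0.001]
wrist_force: [0.4, 1.4, 0.1]
finger_gap: 16.1
finger_force: 40.0
```

```bash
python3 - <<'E'
from h import *
np.set_printoptions(precision=1,suppress=True)
s=telemetry.read_state(); print(s['wrist_force'],s['moment'],s['eef_pos'],s['eef_rot'])
E
```

```text
[0.4 1.4 0.1] [ 0.3 -0.  -0. ] [506.4 142.  171. ] [-3.1 -0.   0. ]
```

play_rows(translation=[[0,0,0.004],[0,0,0.01],[0,0,0.012],[0,0,0.012],[-0.01,0.0019,0.012],[-0.02,0.0038,0.012],[-0.03,0.0057,0.012],[-0.045,0.0087,0.012],[-0.065,0.0125,0.012],[-0.08,0.0154,0.012],[-0.08,0.0154,0.012]], yaw=[0,0,0,0,0,0,0,0,0,0,0])

```text
clock: 5.75
eef_pos: [425.7, 157.6, 183.3]
eef_rot: [-3.141, -0.001, 0.002]
wrist_force: [0.7, -0.1, -1.6]
finger_gap: 15.8
finger_force: 40.0
```

play_rows(translation=[[0,0,0.04],[0,-0.01,0.08],[0.02,-0.045,0.087],[0.042,-0.095,0.087],[0.065,-0.145,0.087],[0.087,-0.195,0.087],[0.109,-0.245,0.087],[0.125,-0.28,0.087],[0.1327,-0.298,0.087],[0.1327,-0.298,0.087],[0.1327,-0.298,0.087],[0.1327,-0.298,0.087]], yaw=[0,-0.03,-0.08,-0.13,-0.18,-0.23,-0.28,-0.32,-0.344,-0.344,-0.344,-0.344])

```text
clock: 7.25
eef_pos: [559.0, -139.6, 270.3]
eef_rot: [-3.141, -0.001, -0.342]
wrist_force: [0.5, -0.8, -1.4]
finger_gap: 15.6
finger_force: 40.0
```

```bash
python3 - <<'E'
from h import *
np.set_printoptions(precision=2,suppress=True)
a=snap('scene');b=snap('top');s=telemetry.read_state();print(s['eef_pos'],s['eef_rot'],s['wrist_force'])
A=cv2.resize(a['pixels'][125:205,185:265][:,:,::-1],(400,400),interpolation=cv2.INTER_CUBIC)
B=cv2.resize(b['pixels'][160:240,285:365][:,:,::-1],(400,400),interpolation=cv2.INTER_CUBIC)
cv2.imwrite('pics/c4.png',np.hstack([A,B]))
for dz in (0,8,126,132): print(dz,[proj(a,[*s['eef_pos'][:2],s['eef_pos'][2]-137+dz])])
E
```

```text
[ 559.07 -139.92  270.27] [-3.14 -0.   -0.34] [ 0.49 -0.35 -1.76]
0 [array([220.16, 163.18])]
8 [array([220.04, 161.03])]
126 [array([218.11, 127.46])]
132 [array([218.  , 125.65])]
```

View pics/c4.png

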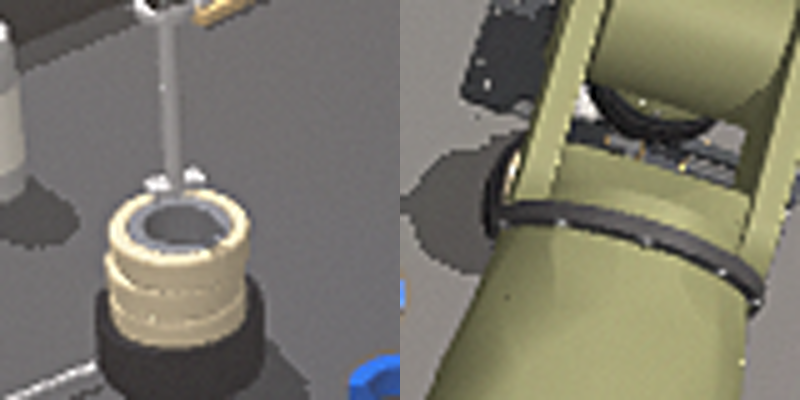

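The scene crop shows the key hanging upright over the stack, with the foot at about (175,182) and wheel 3's bore at about (187,225). The top view is blocked by the arm. I'll measure the shank's lateral offset precisely.

```bash
python3 - <<'E'
from h import *
np.set_printoptions(precision=2,suppress=True)
a=snap('scene');s=telemetry.read_state()
p=a['pixels'].max(2).astype(float)
for v in range(130,160,3):
    r=p[v,210:230];bg=np.median(np.r_[r[:4],r[-4:]]);w=np.clip(r-bg-25,0,None)
    z=np.interp(v,[127.46,161.03],[126,8])
    pr=proj(a,[*s['eef_pos'][:2],s['eef_pos'][2]-137+z])
    print(v,(w*np.arange(210,230)).sum()/w.sum(),pr)
print(p[152:166:1,211:230].astype(int))
for z in (108,): print(proj(a,[558.7,-141.9,108]))
print(s['moment'],s['joints'])
E
```

```text
130 217.42857142857142 [218.23 130.13]
133 217.36363636363637 [218.41 133.26]
136 217.26470588235293 [218.58 136.35]
139 216.8918918918919 [218.76 139.42]
142 217.4857142857143 [218.94 142.45]
145 218.11111111111111 [219.11 145.46]
148 218.34615384615384 [219.28 148.43]
151 218.35714285714286 [219.45 151.38]
154 218.53333333333333 [219.62 154.3 ]
157 218.47058823529412 [219.79 157.19]
[[117 115 115 115 116 115 126 148 147 133 111 115 116 116 116 116 115 113
  115]
 [117 115 117 118 117 114 127 149 144 135 117 115 114 117 115 115 116 115
  115]
 [115 115 115 116 115 115 131 147 148 134 113 117 115 113 117 115 115 115
  114]
 [116 116 115 117 115 114 129 146 148 135 115 113 115 115 115 115 117 115
  115]
 [115 115 116 114 115 113 117 149 149 136 116 115 114 116 115 115 115 116
  114]
 [116 116 114 116 114 115 114 149 148 138 114 110 110 111 112 115 113 115
  114]
 [117 116 116 114 114 112 114 147 147 138 110 109 169 132 107 116 115 116
  115]
 [117 113 114 110 106 104 104 140 145 135 134 242 237 233  79 111 114 115
  116]
 [116 116 111 140 171 175 235 156 141 134 135 249 243 249 255 104 115 115
  115]
 [118 112 126 239 237 233 235 206 140 141 133 170 152 152 156  96 111 114
  116]
 [114 110 108 160 243 240 249 226 161 127 130 128 125 121 128  87 101 108
  111]
 [111 104 102 155 169 138 151 144 134 133 152 209 198 232 255 255 236 130
   98]
 [108 208 255 255 217 122 140 140 134 161 159 168 167 210 230 252 255 255
  255]
 [255 255 255 222 161 160 164 168 168 157 156 158 164 164 161 166 183 235
  255]]
[220.23 169.58]
[0.04 0.03 0.05] [-0.31  0.32  1.35  0.    1.48  1.6 ]
```

play_rows(translation=[[0,0,-0.012],[0,0,-0.02],[0,0,-0.024],[0,0,-0.027],[0,0,-0.029],[0,0,-0.029]], yaw=[0,0,0,0,0,0])

```text
clock: 8.15
eef_pos: [559.1, -140.7, 240.9]
eef_rot: [-3.142, -0.0, -0.343]
wrist_force: [0.5, -1.2, -1.4]
finger_gap: 16.0
finger_force: 40.0
```

play_rows(translation=[[0,0,-0.008],[0,0,-0.015],[0,0,-0.018],[0,0,-0.021],[0,0,-0.024],[0,0,-0.024]], yaw=[0,0,0,0,0,0])

```text
clock: 8.9
eef_pos: [559.1, -140.7, 216.7]
eef_rot: [3.142, 0.0, -0.343]
wrist_force: [0.3, 0.4, -2.2]
finger_gap: 15.9
finger_force: 40.0
```

play_rows(translation=[[0,0,-0.008],[0,0,-0.015],[0,0,-0.018],[0,0,-0.021],[0,0,-0.024],[0,0,-0.024]], yaw=[0,0,0,0,0,0])

```text
clock: 9.65
eef_pos: [559.1, -140.6, 192.8]
eef_rot: [-3.142, 0.0, -0.343]
wrist_force: [1.0, 0.2, -1.5]
finger_gap: 15.7
finger_force: 40.0
```

play_rows(translation=[[0,0,-0.008],[0,0,-0.015],[0,0,-0.017],[0,0,-0.019],[0,0,-0.021],[0,0,-0.023],[0,0,-0.023]], yaw=[0,0,0,0,0,0,0])

```text
clock: 10.52
eef_pos: [559.1, -140.6, 169.8]
eef_rot: [3.142, 0.0, -0.343]
wrist_force: [-0.3, 0.1, -2.3]
finger_gap: 16.1
finger_force: 40.0
```

play_rows(translation=[[0,0,-0.002],[0,0,-0.004],[0,0,-0.005],[0,0,-0.005]], yaw=[0,0,0,0])

```text
clock: 11.02
eef_pos: [559.1, -140.6, 164.9]
eef_rot: [3.142, 0.0, -0.343]
wrist_force: [1.2, 0.7, -1.5]
finger_gap: 15.8
finger_force: 40.0
```

play_rows(translation=[[0,0,-0.004],[0,0,-0.008],[0,0,-0.011],[0,0,-0.014],[0,0,-0.016],[0,0,-0.017],[0,0,-0.017]], yaw=[0,0,0,0,0,0,0])

```text
clock: 11.9
eef_pos: [559.1, -140.7, 147.9]
eef_rot: [-3.142, 0.0, -0.343]
wrist_force: [-1.0, -0.1, -2.1]
finger_gap: 15.5
finger_force: 40.0
```

play_rows(translation=[[0,0,0],[0,0,0],[0,0,0],[0,0,0],[0,0,0],[0,0,0],[0,0,0],[0,0,0],[0,0,0],[0,0,0],[0,0,0],[0,0,0]], yaw=[0.14,0.28,0.43,0.58,0.73,0.88,1.03,1.18,1.33,1.46,1.571,1.571])

```text
clock: 13.4
eef_pos: [559.2, -140.7, 148.1]
eef_rot: [3.141, -0.0, 1.227]
wrist_force: [-0.3, 0.5, -0.5]
finger_gap: 15.8
finger_force: 40.0
```

play_rows(translation=[[0,0,0],[0,0,0.003],[0,0,0.006],[0,0,0.008],[0,0,0.01],[0,0,0.012],[0,0,0.014],[0,0,0.014]], yaw=[0,0,0,0,0,0,0,0])

```text
clock: 14.4
eef_pos: [559.2, -140.6, 162.1]
eef_rot: [3.141, -0.0, 1.228]
wrist_force: [0.6, -0.3, -4.2]
finger_gap: 15.8
finger_force: 40.0
```

play_rows(translation=[[0,0,0.003],[0,0,0.007],[0,0,0.012],[0,0,0.016],[0,0,0.016],[0,0,0.016]], yaw=[0,0,0,0,0,0])

```text
clock: 15.15
eef_pos: [559.0, -140.6, 177.8]
eef_rot: [-3.141, 0.0, 1.228]
wrist_force: [0.3, -0.2, -6.2]
finger_gap: 15.7
finger_force: 40.0
```

```bash
python3 - <<'E'
from h import *
np.set_printoptions(precision=2,suppress=True)
a=snap('scene')
f=[]
for i in range(8):
    eyes.camera('top'); f.append(telemetry.read_state()['wrist_force'])
print(np.mean(f,0))
cv2.imwrite('pics/c5.png',cv2.resize(a['pixels'][125:205,185:265][:,:,::-1],(500,500),interpolation=cv2.INTER_CUBIC))
E
```

```text
[ 0.07  0.02 -6.15]
```

View pics/c5.png

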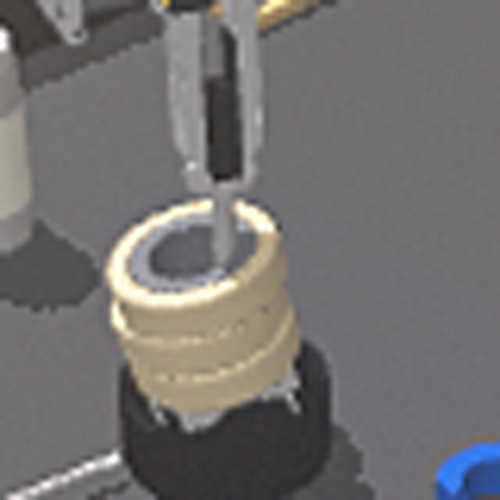

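The stack hangs on the key and all its weight is carried (4.6 N). But it leans toward image left, and the shank at (226,240) touches the right side of wheel 3's bore, so the foot seems off-centre in the groove. I'll measure the key's offset in the grip.

```bash
python3 - <<'E'
from h import *
np.set_printoptions(precision=2,suppress=True,linewidth=200)
a=snap('scene');s=telemetry.read_state()
p=a['pixels'].max(2).astype(int)
for h in (120,110,100,95): print(h,proj(a,[*s['eef_pos'][:2],s['eef_pos'][2]-137+h]))
print(p[144:168,212:232])
print(s['eef_pos'],s['moment'])
E
```

```text
120 [219.57 155.62]
110 [219.73 158.35]
100 [219.88 161.05]
95 [219.96 162.39]
[[142 164 155 147 152 152  48  60  60  57  58  87 157 152 172 107 115 114 115 114]
 [129 163 156 146 149 153  50  56  59  58  56  84 156 152 173 106 114 114 115 114]
 [129 164 169 145 152 154  49  58  63  61  55  83 158 149 153 111 115 114 114 117]
 [119 166 166 144 150 153  49  57  64  63  55  86 158 151 149 108 115 113 113 115]
 [116 146 164 148 151 153  65  56  59  59  57  84 160 149 131 111 115 112 115 116]
 [112 121 154 149 152 151  69  58  58  59  53  71 158 141 112 110 114 115 113 113]
 [114 113 127 138 148 150  67  57  59  61  56  69 160 132 109 112 114 114 115 115]
 [113 111 123 215 170 150  64  52  61  61  52  70 164 153 120 112 116 113 117 115]
 [113 115 143 162 157 151  88  52  54  54  48  67 167 157 120 115 113 116 113 115]
 [115 112 130 153 151 155 147  39  45  52  92  96 164 139 109 115 112 115 114 114]
 [115 113 115 150 149 153 155 118 156 156 154 140 145 120 110 114 114 115 115 113]
 [116 115 114 131 145 146 149 144 153 148 139 134 126 117 113 115 115 115 115 116]
 [113 110 108 107 112 127
[... 317 characters left out ...]
177 175 168 170 166 144 148 132 121 169 182 248 255 255 197 108 113 114]
 [175 148 129 108 108 107 108 134 149 133 124 182 168 186 255 255 255  84 114 114]
 [105 100 100  97  99  99 101 134 151 136 117 114 111 108 191 205 205 155 112 115]
 [ 94  99  98 101 103 101 102 137 153 140 119 107 107 104 156 186 182 144 113 117]
 [ 97 101 103 102 104 102 101 136 151 143 115 109 108 103 159 186 183 143 116 114]
 [100 101 101 102 101 100 104 125 153 142 109 108 108 137 189 185 172 135 117 115]
 [ 98  99  97 101 105 104 103 131 154 123 107 109 122 189 190 189 152 137 129 116]
 [ 94  97 103  96 100  99  97 121 124 104 107 120 187 188 188 171 139 137 134 118]]
[ 559.11 -140.65  177.91] [ 0.03 -0.   -0.01]
```

The key sits about 2–3 mm off along the tool's x, so the quarter turn carried the foot off the groove's centre. I'll set the stack back down gently, shift the key, and lift again.

play_rows(translation=[[0,0,-0.003],[0,0,-0.006],[0,0,-0.009],[0,0,-0.012],[0,0,-0.015],[0,0,-0.017],[0,0,-0.017]], yaw=[0,0,0,0,0,0,0])

```text
clock: 16.52
eef_pos: [559.1, -140.6, 160.9]
eef_rot: [-3.141, -0.0, 1.228]
wrist_force: [-1.3, 0.8, -3.9]
finger_gap: 15.7
finger_force: 40.0
```

play_rows(translation=[[0,0,-0.003],[0,0,-0.006],[0,0,-0.009],[0,0,-0.011],[0,0,-0.012],[0,0,-0.012],[0,0,-0.012]], yaw=[0,0,0,0,0,0,0])

```text
clock: 17.4
eef_pos: [559.2, -140.7, 149.1]
eef_rot: [3.141, -0.0, 1.228]
wrist_force: [-0.4, 0.3, -2.2]
finger_gap: 16.0
finger_force: 40.0
```

```bash
python3 - <<'E'
from h import *
np.set_printoptions(precision=2,suppress=True)
a=snap('scene')
cv2.imwrite('pics/c6.png',cv2.resize(a['pixels'][125:205,185:265][:,:,::-1],(500,500),interpolation=cv2.INTER_CUBIC))
E
```

```text
(no output)
```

View pics/c6.png

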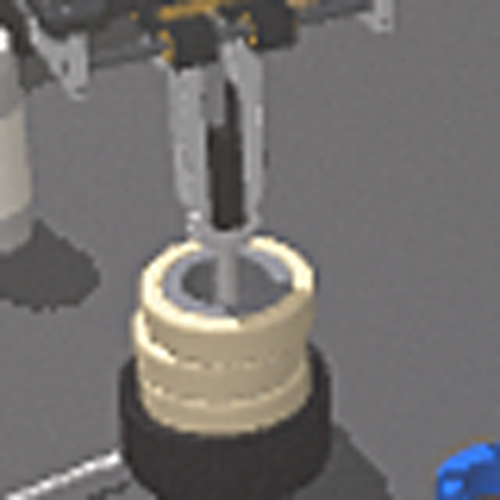

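The stack is level again on the pad. The shank sits right of centre, at (227,270), and wheel 2 juts left at (140,340). I'll shift the key toward the stack's centre of mass and lift slowly.

play_rows(translation=[[0.0015,-0.0015,-0.001],[0.003,-0.0025,-0.001],[0.0035,-0.003,-0.001],[0.0035,-0.003,-0.001],[0.0035,-0.003,-0.001]], yaw=[0,0,0,0,0])

```text
clock: 18.08
eef_pos: [562.6, -143.7, 148.0]
eef_rot: [-3.142, 0.0, 1.228]
wrist_force: [-0.1, 0.6, -1.2]
finger_gap: 15.6
finger_force: 40.0
```

play_rows(translation=[[0,0,0.002],[0,0,0.004],[0,0,0.006],[0,0,0.007],[0,0,0.008],[0,0,0.009],[0,0,0.01],[0,0,0.011],[0,0,0.012],[0,0,0.013],[0,0,0.014],[0,0,0.014]], yaw=[0,0,0,0,0,0,0,0,0,0,0,0])

```text
clock: 19.58
eef_pos: [562.6, -143.7, 162.0]
eef_rot: [3.142, -0.0, 1.228]
wrist_force: [0.5, 0.3, -5.6]
finger_gap: 16.2
finger_force: 40.0
```

```bash
cat > tilt.py <<'E'
from h import *
np.set_printoptions(precision=2,suppress=True)
import sys
a=snap('scene');s=telemetry.read_state()
p=a['pixels'].astype(int);m=((p[:,:,0]-p[:,:,2]>25)&(p.max(2)>110)).astype(np.uint8);m[:, :195]=0;m[:,245:]=0;m[:150]=0;m[205:]=0
n,l,st,ce=cv2.connectedComponentsWithStats(m);i=1+st[1:,4].argmax();M=l==i
f=[]
for k in range(4): eyes.camera('top'); f.append(telemetry.read_state()['wrist_force'])
print(s['eef_pos'],'F',np.mean(f,0),'t',s['clock'])
ys=np.nonzero(M.any(1))[0]
print('rows',ys[0],ys[-1]);
for v in range(ys[0]+6,ys[-1]-3,4):
    x=np.nonzero(M[v])[0];print(v,x[0],x[-1],(x[0]+x[-1])/2,end=' ; ')
print()
if len(sys.argv)>1: cv2.imwrite('pics/'+sys.argv[1],cv2.resize(a['pixels'][125:205,185:265][:,:,::-1],(500,500),interpolation=cv2.INTER_CUBIC))
E
python3 tilt.py c7.png
```

```text
[ 562.63 -143.65  161.96] F [ 0.53 -0.17 -6.15] t 19.625
rows 161 193
167 208 234 221.0 ; 171 207 234 220.5 ; 175 206 234 220.0 ; 179 207 233 220.0 ; 183 207 233 220.0 ; 187 208 233 220.5 ;
```

play_rows(translation=[[0,0,0.003],[0,0,0.006],[0,0,0.009],[0,0,0.012],[0,0,0.016],[0,0,0.02],[0,0,0.024],[0,0,0.026],[0,0,0.026]], yaw=[0,0,0,0,0,0,0,0,0])

```text
clock: 20.95
eef_pos: [562.6, -143.7, 188.0]
eef_rot: [3.141, 0.0, 1.228]
wrist_force: [-0.5, 0.1, -6.0]
finger_gap: 15.8
finger_force: 40.0
```

```bash
python3 tilt.py c8.png
```

```text
[ 562.57 -143.67  187.89] F [ 0.26  0.15 -5.91] t 21.0
rows 154 187
160 207 234 220.5 ; 164 207 234 220.5 ; 168 205 233 219.0 ; 172 206 233 219.5 ; 176 206 233 219.5 ; 180 207 233 220.0 ;
```

View pics/c8.png

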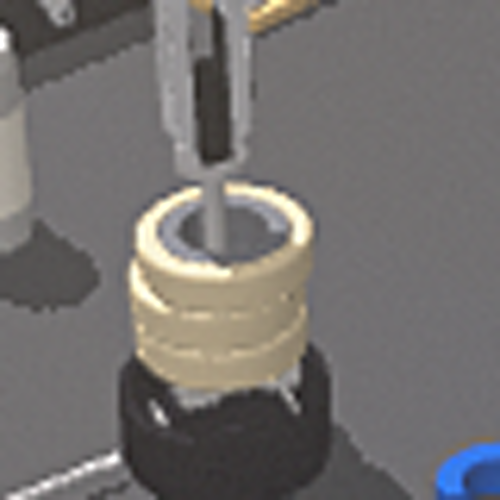

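The stack now hangs level, with wheel centres at columns 219–220.5 and the plate clear of the rim. I'll carry it smoothly to the fork entry and restore yaw 0, so the key's offset in the grip matches the way it came out.

play_rows(translation=[[0,0,0.004],[0,0,0.008],[-0.002,0.003,0.01],[-0.006,0.009,0.01],[-0.012,0.017,0.01],[-0.018,0.026,0.01],[-0.025,0.036,0.01],[-0.032,0.046,0.01],[-0.039,0.056,0.01],[-0.046,0.066,0.01],[-0.053,0.076,0.01],[-0.06,0.086,0.01]], yaw=[0,0,-0.02,-0.05,-0.09,-0.14,-0.19,-0.24,-0.29,-0.34,-0.39,-0.44])

```text
clock: 22.7
eef_pos: [502.3, -57.2, 198.2]
eef_rot: [3.141, -0.0, 0.785]
wrist_force: [0.8, 0.1, -5.3]
finger_gap: 15.7
finger_force: 40.0
```

play_rows(translation=[[-0.007,0.01,0],[-0.014,0.02,0],[-0.021,0.03,0],[-0.028,0.04,0],[-0.035,0.05,0],[-0.042,0.06,0],[-0.049,0.07,0],[-0.056,0.08,0],[-0.063,0.091,0],[-0.068,0.101,0],[-0.073,0.111,0],[-0.076,0.121,0]], yaw=[-0.06,-0.12,-0.18,-0.24,-0.3,-0.36,-0.42,-0.48,-0.54,-0.6,-0.66,-0.71])

```text
clock: 24.2
eef_pos: [426.3, 63.8, 198.2]
eef_rot: [-3.142, -0.001, 0.075]
wrist_force: [-0.8, -0.3, -5.4]
finger_gap: 15.7
finger_force: 40.0
```

```bash
python3 -c "
from cell import telemetry as t
s=t.read_state();print(s['eef_pos'],s['eef_rot'],s['wrist_force'])"
```

```text
[426.26818752  63.77940477 198.23353571] [-3.14154462e+00 -5.25024298e-04  7.52166307e-02] [-0.83093921 -0.28922538 -5.36280576]
```

play_rows(translation=[[0,0.01,0],[0,0.02,0],[0,0.03,-0.003],[0,0.041,-0.006],[0,0.052,-0.009],[0,0.063,-0.012],[0,0.073,-0.014],[0,0.082,-0.015],[0,0.089,-0.015],[-0.0002,0.093,-0.015],[-0.0002,0.094,-0.015],[-0.0002,0.094,-0.015]], yaw=[-0.03,-0.05,-0.07,-0.0778,-0.0778,-0.0778,-0.0778,-0.0778,-0.0778,-0.0778,-0.0778,-0.0778])

```text
clock: 25.7
eef_pos: [426.5, 157.2, 183.0]
eef_rot: [-3.142, -0.0, -0.0]
wrist_force: [-0.1, 0.2, -6.8]
finger_gap: 15.8
finger_force: 40.0
```

```bash
python3 - <<'E'
from h import *
np.set_printoptions(precision=2,suppress=True)
a=snap('scene');s=telemetry.read_state();print(s['eef_pos'],s['eef_rot'])
cv2.imwrite('pics/c9.png',cv2.resize(a['pixels'][150:260,250:380][:,:,::-1],(650,550),interpolation=cv2.INTER_CUBIC))
E
```

```text
[426.47 157.18 182.99] [ 3.14 -0.   -0.  ]
```

View pics/c9.png

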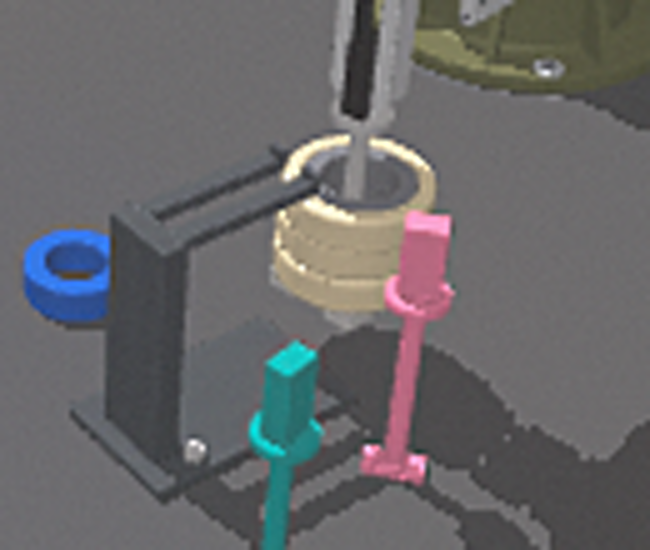

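The stack is level at the fork mouth, with the shank at (355,165) in line with the gap. I'll retrace the way in.

play_rows(translation=[[0.004,-0.0008,0],[0.01,-0.0019,0],[0.017,-0.0033,0],[0.024,-0.0046,0],[0.031,-0.006,0],[0.037,-0.0071,0],[0.043,-0.0083,0],[0.048,-0.0092,0],[0.05,-0.0096,0],[0.05,-0.0096,0]], yaw=[0,0,0,0,0,0,0,0,0,0])

```text
clock: 27.0
eef_pos: [476.4, 147.7, 182.9]
eef_rot: [3.142, 0.0, -0.0]
wrist_force: [0.4, -1.1, -5.5]
finger_gap: 15.9
finger_force: 40.0
```

play_rows(translation=[[0.004,-0.0008,0],[0.009,-0.0017,0],[0.015,-0.0029,0],[0.021,-0.004,0],[0.026,-0.005,0],[0.029,-0.0056,0],[0.03,-0.0058,0],[0.03,-0.0058,0]], yaw=[0,0,0,0,0,0,0,0])

```text
clock: 28.0
eef_pos: [506.4, 142.0, 182.9]
eef_rot: [-3.142, 0.0, 0.0]
wrist_force: [-0.2, -0.0, -5.3]
finger_gap: 15.8
finger_force: 40.0
```

Lower 12 mm onto the prongs.

play_rows(translation=[[0,0,-0.003],[0,0,-0.006],[0,0,-0.009],[0,0,-0.0105],[0,0,-0.0115],[0,0,-0.012],[0,0,-0.012]], yaw=[0,0,0,0,0,0,0])

```text
clock: 28.88
eef_pos: [506.5, 141.9, 171.0]
eef_rot: [-3.142, -0.0, -0.0]
wrist_force: [-0.6, 0.7, -6.4]
finger_gap: 15.8
finger_force: 40.0
```

play_rows(translation=[[0,0,-0.0005],[0,0,-0.001],[0,0,-0.001],[0,0,-0.001]], yaw=[0,0,0,0])

```text
clock: 29.38
eef_pos: [506.5, 141.9, 171.0]
eef_rot: [-3.141, -0.001, -0.0]
wrist_force: [-5.5, -0.7, 6.9]
finger_gap: 15.5
finger_force: 40.0
```

play_rows(translation=[[0,0,0.0005],[0,0,0.0005]], yaw=[0,0])

```text
clock: 29.62
eef_pos: [506.5, 141.9, 170.9]
eef_rot: [-3.141, -0.0, -0.0]
wrist_force: [-4.8, -0.9, 6.2]
finger_gap: 15.6
finger_force: 40.0
```

play_rows(translation=[[0,0,0],[0,0,0],[0,0,0],[0,0,0],[0,0,0],[0,0,0]], yaw=[0,0,0,0,0,0], hand=0.55)

```text
clock: 30.38
eef_pos: [506.4, 141.9, 170.5]
eef_rot: [-3.142, -0.0, -0.0]
wrist_force: [0.2, 0.5, -0.6]
finger_gap: 51.6
finger_force: 0.0
```

play_rows(translation=[[0,0,0.01],[0,0,0.03],[0,0,0.06],[0,0,0.1],[-0.03,-0.04,0.13],[-0.06,-0.09,0.14],[-0.09,-0.14,0.14],[-0.11,-0.19,0.14],[-0.13,-0.24,0.14],[-0.13,-0.25,0.14],[-0.13,-0.25,0.14],[-0.13,-0.25,0.14]], yaw=[0,0,0,0,0,0,0,0,0,0,0,0])

```text
clock: 31.88
eef_pos: [376.8, -107.1, 310.5]
eef_rot: [-3.141, -0.0, 0.001]
wrist_force: [-0.3, 0.6, -0.4]
finger_gap: 51.8
finger_force: 0.0
```

```bash
python3 - <<'E'
from h import *
a=snap('scene');b=snap('top')
A=cv2.resize(a['pixels'][150:260,245:345][:,:,::-1],(500,550),interpolation=cv2.INTER_CUBIC)
B=cv2.resize(b['pixels'][180:246,200:236+0][:,:,::-1],(300,550),interpolation=cv2.INTER_CUBIC)
B=cv2.resize(b['pixels'][180:246,212:248][:,:,::-1],(300,550),interpolation=cv2.INTER_CUBIC)
cv2.imwrite('pics/c10.png',np.hstack([A,B]))
E
```

```text
(no output)
```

View pics/c10.png

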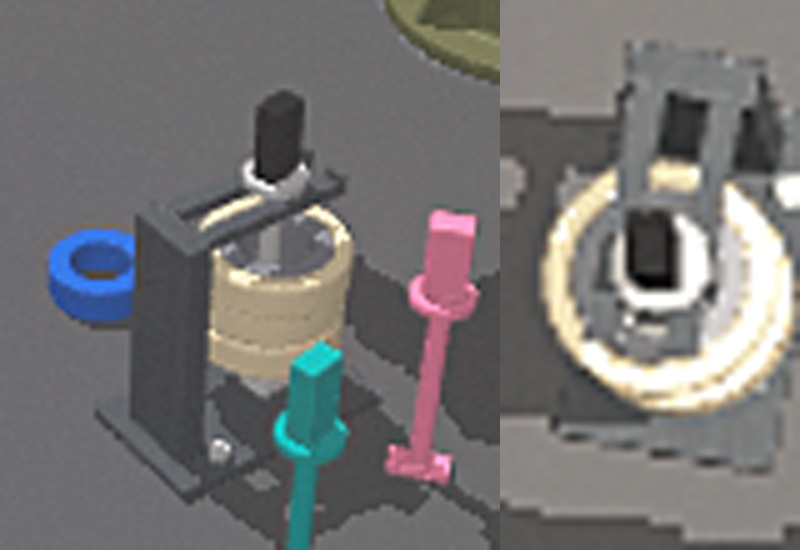

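The loaded key hangs in the fork with its collar at the original pixel (about 300,186). All three wheels and the plate are on it, and the gripper is clear. I'll check that it stays still, then hand it in.

```bash
python3 - <<'E'
from h import *
a=snap('scene')['pixels'].astype(int)
for i in range(20): eyes.camera('top')
b=snap('scene')['pixels'].astype(int)
d=abs(a-b).max(2)[150:260,245:345]; print(d.max(),(d>25).sum())
if (d>25).sum()<15: print(manip.sign_off())
E
```

```text
42 3
the job is handed in; nothing more can be done
None
```

The loaded key, with all three wheels and the plate, hangs in the hanger's fork with the gripper clear. The first lift tilted the stack, so I set it back on the seat, shifted the key and lifted again; the job was handed in at about 33 s.

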